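# Throw the plate sander's feed lever into locked-out reverse

### The arm

A 6-joint arm with a two-finger parallel gripper is mounted at the origin on the work surface. World frame = base frame: x ahead of the robot, y to its left, z up, the work surface at z = 0. Lengths are in m, angles in rad, forces in N, time in s.
With the tool pointing down it reaches from about 0.25 to 0.725 m from the base axis. Payload 9.7 kg.
Tool frame: the origin (TCP) lies midway between the tips of the shut fingers; the grasp point (between the pads) lies 19 mm behind it (arm.pinch_z is the distance from the TCP to the grasp point, in m); x points along the fingers, y is the direction in which the jaws open and shut, and the axes are right-handed (so a half turn about x gives the same grasp; the last joint's range is limited). The gripper opens to 85 mm and grips with 20 to 120 N. Pads are 22 mm wide; open, the fingers measure 114 mm over their backs; the gripper's body (76 mm by 85 mm) begins 54 mm behind the grasp point. The pads swing forward as they close: fully open they stand 13 mm farther back than shut.
Start: joints at [1.135, 0.087, 0.176, 1.66, 0, 1.571], TCP at [0.232, 0.499, 0.231] pointing down, gripper open.
Joint ranges: [-3.13, 3.13], [-0.85, 1.81], [-1.15, 1.24], [-2.2, 2.28], [-1.44, 1.52], [-3.14, 3.14]. Speed limits (rad/s): [2.22, 2.22, 2.57, 3.14, 3.14, 3.14].

### API

Orientations are given as a 3x3 rotation matrix whose columns are the frame's x, y, z axes.
In Python, from cell import state, optics, order, trace, arm gives the robot as it stands.
- The arm moves only by the tool send_rows, never from a script. Its argument "deltas" is a list that holds one entry, the list of rows, each a list of 5 numbers: the opening in per cent of the stroke, from 0 (shut) to 100 (fully open), then the shift along the tool's x, y, z in cm, then the turn about the tool's x in rad. In form: [[[gripper, x, y, z, spin], ...]]. A call has exactly 10 rows; each row shifts and turns the commanded pose from where the row before left it, along the tool's axes as they then stand; what a row does not reach is not made up. A row lasts 1/10 s, in which the tool goes at most 50 mm and 8.59 degrees, less where a joint would pass 70% of its speed; a pose out of reach is approached as far as the arm can. A call with a gripper value outside its range is refused whole. The fingers move at their own pace and stop on an object; the grip force is fixed at half the most. Time passes only in rows, so rows that do not move let the fingers close, or fill a call up. It gives the time, the measured TCP pose, the force and the opening at its end, in the units of the state.
- state(): the state, without advancing time (a new reading comes with each control period).
- optics.grab_frame(name): name is "side" or "top"; returns (picture, depth): 400x640x3 uint8, red, green, blue; 400x640 float32, m along the optical axis (not along the pixel's ray), 0 where there is no reading.
- optics.get_calibration(name): a dict with "K" (3x3 intrinsics, pixels), "R" (3x3) and "t" (3): a world point X has camera coordinates R X + t. Camera axes: x right, y down, z forward; pixel columns grow to the right and rows downward; lengths in m; the calibration is good to about 2 mm. A picture is of the moment at which its call begins. get_calibration takes no time and is no camera call.
- order.finish_job(): hands the job in, once; it reports no verdict.
Trained networks look in the newest picture that a camera, given by its name, has taken for a name from the list of things; names that differ only in an ending like _2 or _b are one class to them, and where a whole thing is asked for, a point or a joint stands for the part that bears it (a point fixed in the world has none). Each returns a list of dicts, best first, with "conf" (0 to 1); they miss things now and then, are a little off and sometimes report something else, mostly with a low value. They report only what shows in the picture. A call takes as long as a camera call.
- trace(camera, label): "mask" (400x640 bool, what is visible of it) and "rect" ([left, top, width, height] in pixels, round what is visible of it).
The state is a dict: "time_s": time; "qpos": joint angles; "joint_velocities": joint speeds; "tau": joint torques, N m; "eef_pos": TCP position; "tcp_rot": TCP orientation; "contact_force": force on the tool from outside, world axes, zero at the start; "moment": the same for the moment, N m; "width": finger opening in m.
Only numpy, scipy, OpenCV 4.12 (cv2) and the standard library are available. Lean on these libraries where they do the work, as an engineer would, in place of code of your own. Each camera call takes 0.05 s, during which the arm holds its last target.

### The job

A violin plate has to be backed out of the drum sander: put the sander's feed lever into reverse. Lift the lockout collar on that lever, push the lever with the collar raised past the gate tooth fully over to its end away from the robot, and let the collar drop back down behind the tooth; leave the dust-gate lever (plain ball, no collar) alone.

Things in the scene. Friction and masses are not known exactly. Their poses are not given: they have to be found in the camera images.
- feed_stand: Grey lever stand fixed on the bench, base 150 x 86 mm (x by y). Origin: centre of its underside. The lever pivots about its y axis 50 mm above the origin; its +x is the reverse side and points away from the robot within 30 deg. Two aluminium gate cheeks (38 mm over both) rise to 123 mm; on them a tooth, 12 mm wide, top 85 mm from the pivot, stands 0.165 rad from upright towards +x.
- feed_lever (a joint): Feed lever's angle, rad: 0 upright, positive leaning to the stand's +x (reverse); range -0.38 to the stop at 0.46. Stays where left (about 3 N at the collar moves it). With the collar down the tooth stops it at about 0.03. A 14 mm steel rod, round top 152 mm from the pivot, it carries the collar.
- collar (a joint): Collar's lift along the rod, m: 0 down, stop 0.020. Dark ribbed sleeve, 32 mm diameter, 28 long, middle 116 mm from the pivot when down; a 46 mm cross pin under it meets the tooth: 11 mm lift clears, drops behind from lever angle 0.29. Spring and weight (about 3 N) return it. Pinch its sides from above, fingers closing along the stand's y; it may tilt between them as the lever swings.
- dust_ball (a point): Centre of the 32 mm dark ball on top of the other lever, the dust-gate lever, on a second stand like the first but without collar or tooth; its ball is 115 mm from its pivot. Leave it alone.

How it is judged:
On the way:
1. the collar is lifted while the lever still stands before the gate tooth (value of joint collar above 0.009 m and value of joint feed_lever below 0.15 rad), for 0.05 s.
At the end, for the whole second after the job is handed in: The feed lever rests at the reverse end, beyond 0.34 rad (the stop is at 0.46), with its collar dropped back to within 4 mm of fully down (value of joint feed_lever above 0.34 rad and value of joint collar below 0.004 m and velocity of joint feed_lever between -0.05 and 0.05 rad/s); the robot touches nothing.
It fails at once if the dust-gate lever is moved by more than 20 mm at its ball (distance of dust_ball from where it was at the start of the episode above 0.02 m).
It also fails if it takes over 32 s, if anything falls off the work surface, if the arm or the gripper's body presses on something with over 40 N, if the wrist force passes 120 N, or if a joint passes its speed limit or range.

## Working session

There is one attempt and no reset: what is moved stays moved. The work goes in short steps, Python scripts to look and compute and a tool call to move; the robot and the scene stay as the last step left them, time stands still between calls to the robot, and variables do not carry over. Pictures are saved under pics/ and viewed, and the job is handed in when it is done.

Besides the shell and the picture viewer there is one more tool, called after "Emit:" by a JSON object that holds its "op" and its "data", one argument or row to a line. send_rows: Moves the arm, as the interface text tells. Its arguments: {"type":"object","properties":{"deltas":{"type":"array","items":{"type":"array","items":{"type":"array","items":{"type":"number"}}}}},"required":["deltas"]}

```bash
ls; mkdir -p pics; python3 - <<'E'
from cell import state, optics, order, trace, arm
import cv2,numpy as np
s=state();print({k:np.round(v,3).tolist() for k,v in s.items()},arm.pinch_z)
for n in("side","top"):
    p,d=optics.grab_frame(n);cv2.imwrite(f"pics/{n}0.png",p[...,::-1]);np.savez(f"pics/{n}0.npz",p=p,d=d)
    c=optics.get_calibration(n);print(n,c)
    for l in("feed_lever","collar","feed_stand","dust_ball"):
        print(l,[(round(r["conf"],2),r["rect"],[np.round(x.mean(),1) for x in np.nonzero(r["mask"])]) for r in trace(n,l)])
E
```

```text
pics
{'time_s': 0.0, 'qpos': [1.135, 0.087, 0.175, 1.66, 0.0, 1.571], 'joint_velocities': [-0.001, -0.001, -0.002, 0.001, 0.001, -0.001], 'tau': [-0.001, -52.039, 46.48, 0.016, -0.0, -0.0], 'eef_pos': [0.232, 0.498, 0.231], 'tcp_rot': [[-0.001, 0.422, 0.907], [-0.001, 0.907, -0.422], [-1.0, -0.001, -0.0]], 'contact_force': [-0.064, 0.311, -0.127], 'moment': [0.009, 0.002, -0.041], 'width': 0.086} 0.0187
side {'K': array([[363.1750497 ,   0.        , 311.96017099],
       [  0.        , 363.1750497 , 196.20964086],
       [  0.        ,   0.        ,   1.        ]]), 'R': array([[ 0.9725032 , -0.23221333, -0.01773384],
       [-0.13238739, -0.4885728 , -0.86242113],
       [ 0.19160141,  0.84105504, -0.50588073]]), 't': array([-0.51972797,  0.17590685,  0.71748696])}
feed_lever [(0.77, [329.9, 205.0, 21.5, 45.8], [np.float64(230.4), np.float64(340.9)])]
collar [(0.59, [331.1, 215.7, 22.4, 40.7], [np.float64(232.7), np.float64(341.8)])]
feed_stand [(0.65, [308.4, 208.3, 91.4, 118.1], [np.float64(275.8), np.float64(350.3)])]
dust_ball [(0.67, [293.9, 141.4, 8.2, 24.2], [np.float64(151.0), np.float64(298.3)])]
top {'K': array([[421.32087119,   0.        , 320.98490626],
       [  0.        , 421.32087119, 196.61561157],
       [  0.        ,   0.        ,   1.        ]]), 'R': array([[ 0.00452659, -0.99998176,  0.0039981 ],
       [-0.98162303, -0.00520618, -0.19075933],
       [ 0.19077667, -0.00306114, -0.98162869]]), 't': array([-0.02167385,  0.56232972,  0.79417368])}
feed_lever [(0.69, [396.7, 188.6, 29.2, 21.7], [np.float64(195.4), np.float64(410.8)])]
collar [(0.63, [395.2, 184.4, 28.2, 18.5], [np.float64(195.3), np.float64(408.2)])]
feed_stand [(0.69, [371.0, 161.7, 55.4, 72.2], [np.float64(197.2), np.float64(395.2)])]
dust_ball [(0.83, [202.5, 184.3, 23.2, 22.1], [np.float64(194.9), np.float64(214.7)])]
```

```bash
python3 - <<'E'
import cv2,numpy as np
for n,(x,y,w,h) in dict(side=(250,110,200,230),top=(340,130,130,130)).items():
    im=cv2.imread(f"pics/{n}0.png");c=im[y:y+h,x:x+w]
    k=2.5 if n=="side" else 4.5
    cv2.imwrite(f"pics/{n}0c.png",cv2.resize(c,None,fx=k,fy=k,interpolation=cv2.INTER_CUBIC))
E
```

```text
(no output)
```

View pics/side0.png

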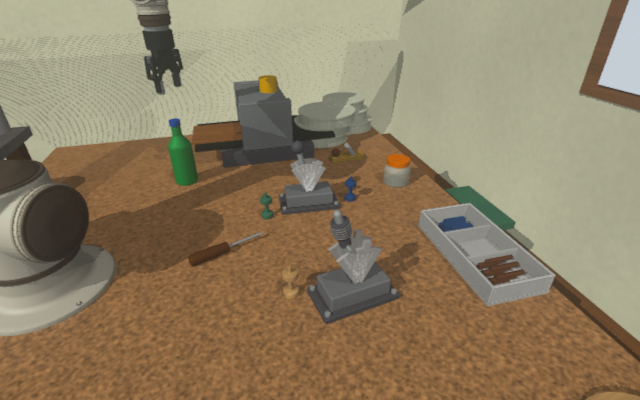

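View pics/top0.png

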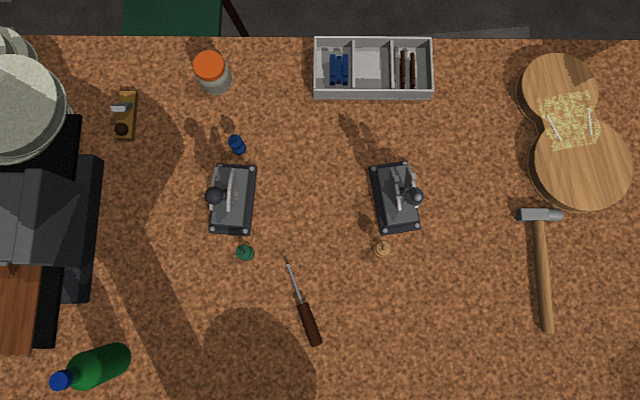

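```bash
sleep 1
```

```text
(no output)
```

View pics/side0c.png

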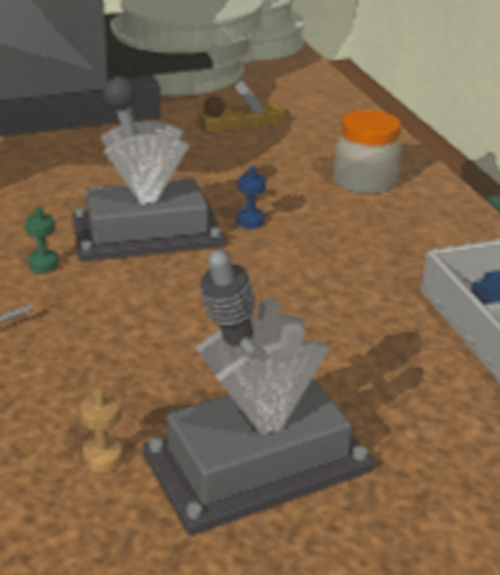

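View pics/top0c.png

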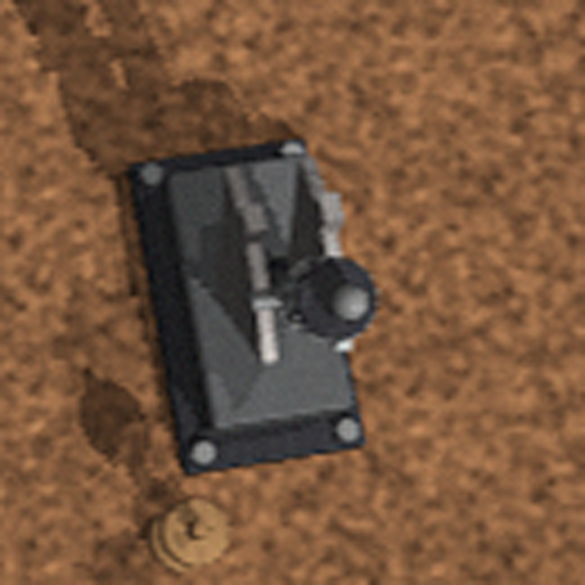

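The side view shows the feed stand with collar at about (341,227) and rod top at (338,213). The top view has the rod top at about (418,197), with base corners at (368,167), (407,162), (420,228) and (382,235). The lever leans towards the robot. The dust ball is at (298,147) in the side view and (214,195) in the top view.

```bash
cat > h.py <<'E'
import numpy as np
from cell import optics
C={n:optics.get_calibration(n) for n in("side","top")}
def tri(ps,pt):
    import cv2
    P=[C[n]["K"]@np.c_[C[n]["R"],C[n]["t"]] for n in("side","top")]
    X=cv2.triangulatePoints(P[0],P[1],np.array(ps,float).reshape(2,1),np.array(pt,float).reshape(2,1));X=(X[:3]/X[3]).ravel()
    e=[]
    for p,q in zip(P,(ps,pt)):
        u=p@np.r_[X,1];e.append(np.round(u[:2]/u[2]-q,1).tolist())
    return X,e
def ray(n,p,z):
    c=C[n];o=-c["R"].T@c["t"];d=c["R"].T@np.linalg.inv(c["K"])@np.r_[p,1.]
    return o+d*(z-o[2])/d[2]
def back(n,p,dd):
    c=C[n];return c["R"].T@(np.linalg.inv(c["K"])@np.r_[p,1.]*dd-c["t"])
E
python3 - <<'E'
from h import *
print("rodtop",tri((337.6,213.2),(417.8,197.1)))
print("dust",tri((297.6,147),(214,195.3)))
d=np.load("pics/top0.npz")["d"]
o=lambda x,y:(340+x/4.5,130+y/4.5)
for b in((150,174),(292,149),(348,430),(203,452)):
    u,v=o(*b);print("bolt",back("top",(u,v),d[int(v),int(u)]),ray("top",(u,v),0.012))
cs=[ray("top",o(*b),0.008) for b in((128,165),(300,142),(362,440),(187,472))]
print(np.round(cs,4),np.mean(cs,0))
for a,b in((3,0),(2,1),(1,0),(2,3)):
    e=cs[b]-cs[a];print(np.linalg.norm(e),np.degrees(np.arctan2(e[1],e[0])))
u,v=417.8,197.1;print("rodtop depth",back("top",(u,v),d[int(v),int(u)]))
ds=np.load("pics/side0.npz")["d"]
print("collar side surf",back("side",(341.2,227),ds[227,341]))
# side bolts
os_=lambda x,y:(250+x/2.5,110+y/2.5)
for b in((154,444),(194,511),(361,454)):
    u,v=os_(*b);print("sbolt",back("side",(u,v),ds[int(v),int(u)]),ray("side",(u,v),.012))
E
```

```text
rodtop (array([ 0.53572177, -0.18103768,  0.19325622]), [[-0.2, 0.1], [0.0, -0.2]])
dust (array([0.5422173 , 0.16846769, 0.16368924]), [[0.1, -0.0], [-0.0, 0.2]])
bolt [ 0.63104506 -0.13040725  0.01663146] [ 0.63227149 -0.13101441  0.012     ]
bolt [ 0.64253113 -0.19731234  0.02077297] [ 0.64498169 -0.19914558  0.012     ]
bolt [ 0.50940364 -0.21936596  0.0174918 ] [ 0.51009099 -0.22064852  0.012     ]
bolt [ 0.49869152 -0.1518979   0.01921666] [ 0.49950746 -0.15302551  0.012     ]
[[ 0.6377 -0.1211  0.008 ]
 [ 0.6496 -0.2039  0.008 ]
 [ 0.5059 -0.2279  0.008 ]
 [ 0.4906 -0.146   0.008 ]] [ 0.5709671  -0.17473519  0.008     ]
0.14920999336485957 9.61012246328655
0.14565090778542927 9.47830552646887
0.08371311340572109 98.15773407991001
0.08336352673803105 100.59827425936443
rodtop depth [ 0.53449864 -0.17983989  0.19806337]
collar side surf [ 0.53824186 -0.19443437  0.17563368]
sbolt [ 0.4976713  -0.15228356  0.01647013] [ 0.49864415 -0.14784154  0.012     ]
sbolt [ 0.50904523 -0.22241553  0.01837492] [ 0.5105869  -0.21697382  0.012     ]
sbolt [ 0.64147501 -0.20080447  0.01742925] [ 0.64425872 -0.19593855  0.012     ]
```

Emit:
{"op": "send_rows", "data": {
  "deltas": [
    [[100,-0.6,0,0,-0.12],[100,-0.6,0,0,-0.12],[100,-0.6,0,0,-0.12],[100,-0.6,0,0,-0.12],[100,-0.6,0,0,-0.12],[100,0,-3.6,0.97,0],[100,0,-3.6,0.97,0],[100,0,-3.6,0.97,0],[100,0,-3.6,0.97,0],[100,0,-3.6,0.97,0]]
  ]
}}

```text
time_s: 1.5
eef_pos: [0.3097, 0.3276, 0.2613]
tcp_rot: [[0.0, -0.164, 0.986], [0.0, 0.986, 0.164], [-1.0, 0.0, 0.0]]
contact_force: [0.9, 0.5, -1.0]
width: 0.0854
```

```bash
python3 -c "
from cell import state
s=state();print(s['qpos'],s['eef_pos'],s['tcp_rot'])"
```

```text
[ 8.13449413e-01 -1.35197285e-01  1.70757737e-02  1.72275234e+00
 -2.47704148e-05  6.48829308e-01] [0.30972602 0.32759847 0.26134311] [[ 2.35806305e-04 -1.63877600e-01  9.86480652e-01]
 [ 2.13364983e-04  9.86480665e-01  1.63877551e-01]
 [-9.99999949e-01  1.71837068e-04  2.67584102e-04]]
```

Emit:
{"op": "send_rows", "data": {
  "deltas": [
    [[100,0,-3.6,0.97,0],[100,0,-3.6,0.97,0],[100,0,-3.6,0.97,0],[100,0,-3.6,0.97,0],[100,0,-3.6,0.97,0],[100,0,-3.6,0.97,0],[100,0,-3.6,0.97,0],[100,0,-3.6,0.97,0],[100,0,-3.6,0.97,0],[100,0,-3.6,0.97,0]]
  ]
}}

```text
time_s: 2.5
eef_pos: [0.4644, -0.0119, 0.2615]
tcp_rot: [[0.001, -0.163, 0.987], [0.0, 0.987, 0.163], [-1.0, -0.0, 0.001]]
contact_force: [0.7, 0.1, -0.3]
width: 0.0855
```

Emit:
{"op": "send_rows", "data": {
  "deltas": [
    [[100,0,-3.6,0.97,0],[100,0,-3.6,0.97,0],[100,0,-3.6,0.97,0],[100,0,-3.6,0.97,0],[100,0,-3.6,0.97,0],[100,0,0,0,0],[100,0,0,0,0],[100,0,0,0,0],[100,0,0,0,0],[100,0,0,0,0]]
  ]
}}

```text
time_s: 3.5
eef_pos: [0.5412, -0.1792, 0.2618]
tcp_rot: [[0.001, -0.165, 0.986], [-0.0, 0.986, 0.165], [-1.0, -0.0, 0.001]]
contact_force: [0.3, 0.2, -0.7]
width: 0.0856
```

```bash
python3 - <<'E'
from cell import state, optics
import cv2,numpy as np
s=state();print(s['qpos'],s['eef_pos'],s['width'])
P=s['eef_pos'];d=np.array([.543,-.1793,.150])-P;print("to go tool cm",100*s['tcp_rot'].T@d if hasattr(s['tcp_rot'],'T') else 100*np.array(s['tcp_rot']).T@d)
p,dd=optics.grab_frame("side");cv2.imwrite("pics/side1.png",cv2.resize(p[120:340,240:460,::-1],None,fx=2.5,fy=2.5,interpolation=cv2.INTER_CUBIC))
E
```

```text
[-3.19799926e-01  1.49801245e-01  3.04721196e-01  1.72490644e+00
  1.91686821e-05 -4.85117511e-01] [ 0.54115928 -0.17920854  0.26181437] 0.08562719121206153
to go tool cm [11.18157774 -0.03527985  0.17194664]
```

View pics/side1.png

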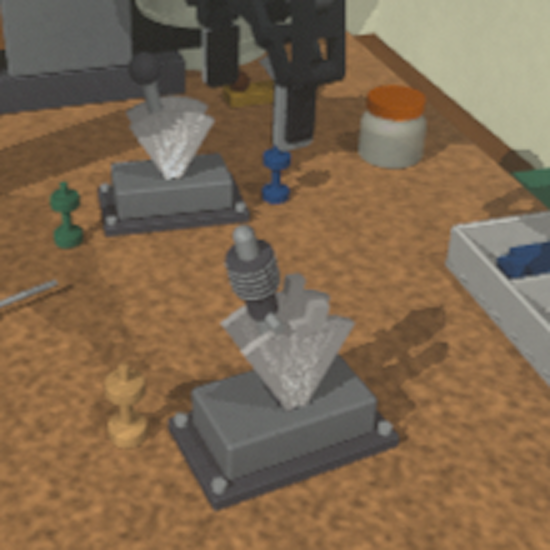

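The side view shows the open fingers straddling the lever line at crop (222,80) and (295,130). The collar is at (253,268), and below it are a neck and the light pin, so I will grip the upper part of the collar.

Emit:
{"op": "send_rows", "data": {
  "deltas": [
    [[100,1.4,0,0.17,0],[100,1.4,0,0,0],[100,1.4,0,0,0],[100,1.4,0,0,0],[100,1.4,0,0,0],[100,1.4,0,0,0],[100,1.4,0,0,0],[100,1.2,0,0,0],[100,0,0,0,0],[100,0,0,0,0]]
  ]
}}

```text
time_s: 4.55
eef_pos: [0.5429, -0.1797, 0.1514]
tcp_rot: [[-0.0, -0.163, 0.987], [0.0, 0.987, 0.163], [-1.0, 0.0, -0.0]]
contact_force: [0.5, -0.0, 1.3]
width: 0.0858
```

```bash
python3 - <<'E'
from cell import state, optics
import cv2,numpy as np
p,dd=optics.grab_frame("side");a=cv2.resize(p[160:330,260:430,::-1],(400,400),interpolation=cv2.INTER_CUBIC)
p,dd=optics.grab_frame("top");b=cv2.resize(p[130:260,340:470,::-1],(400,400),interpolation=cv2.INTER_CUBIC)
cv2.imwrite("pics/s2.png",np.hstack([a,b]))
print(state()['eef_pos'])
E
```

```text
[ 0.54325306 -0.17982889  0.15206847]
```

View pics/s2.png

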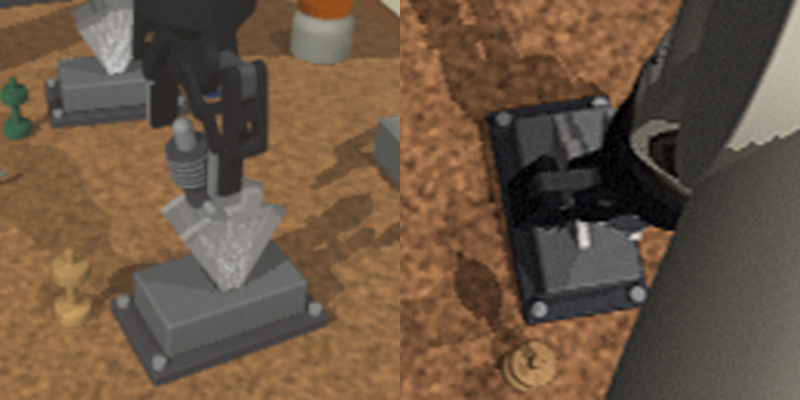

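```bash
python3 - <<'E'
from h import *
c=C["side"]
def pr(X):
    u=c["K"]@(c["R"]@X+c["t"]);u=u[:2]/u[2];return (u-[260,160])*400/170
t=np.array([.543,-.18,.152]);y=np.array([-.163,.987,0])
for s in(-.0475,.0475):print(pr(t+s*y+[0,0,.013]),pr(t+s*y+[0,0,.05]))
print("collar",pr(np.array([.543,-.1793,.1627])),"rodtop",pr(np.array([.5348,-.1807,.1977])))
E
```

```text
[224.46584915 196.61682407] [227.01746493 149.10334796]
[161.65653013 123.20972359] [161.94819916  79.38006691]
collar [190.64822321 159.707721  ] rodtop [180.66837335 119.63905748]
```

The picture agrees with the projected geometry: collar seen at (188,163) against (191,160) expected, near fingertip at (222,195) against (224,197). Closing on the collar.

Emit:
{"op": "send_rows", "data": {
  "deltas": [
    [[100,0.2,0,0,0],[60,0,0,0,0],[45,0,0,0,0],[30,0,0,0,0],[20,0,0,0,0],[20,0,0,0,0],[20,0,0,0,0],[20,0,0,0,0],[20,0,0,0,0],[20,0,0,0,0]]
  ]
}}

```text
time_s: 5.65
eef_pos: [0.5429, -0.1792, 0.1498]
tcp_rot: [[0.0, -0.164, 0.986], [0.001, 0.986, 0.164], [-1.0, 0.001, 0.0]]
contact_force: [-2.2, 4.3, 4.6]
width: 0.03
```

```bash
python3 - <<'E'
from cell import state, optics
import cv2,numpy as np
p,dd=optics.grab_frame("side");a=cv2.resize(p[180:300,280:400,::-1],(600,600),interpolation=cv2.INTER_CUBIC)
cv2.imwrite("pics/s3.png",a)
s=state();print(s['eef_pos'],s['width'],s['contact_force'])
E
```

```text
[ 0.54284508 -0.17917993  0.14979705] 0.030252969756418932 [-2.75519179  4.75113192  5.80450455]
```

View pics/s3.png

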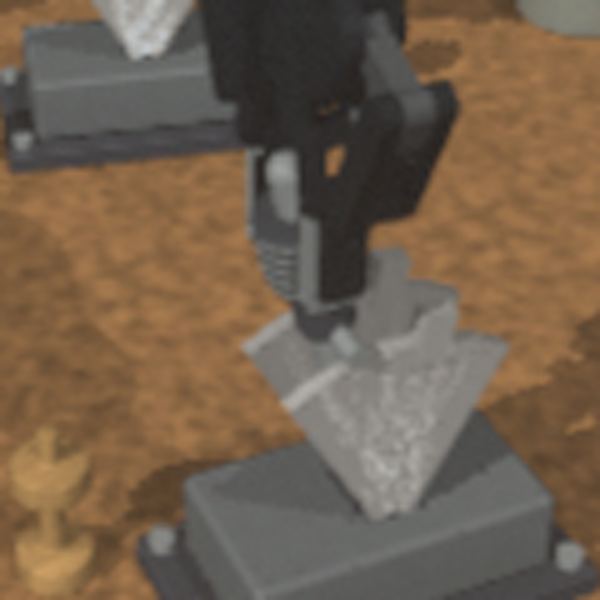

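The grip is on the collar: width 30 mm, fingertips at (345,300), above the pin at (350,340). Lifting along the rod.

Emit:
{"op": "send_rows", "data": {
  "deltas": [
    [[20,-0.2,0,-0.05,0],[20,-0.2,0,-0.05,0],[20,-0.2,0,-0.05,0],[20,-0.2,0,-0.05,0],[20,-0.2,0,-0.05,0],[20,-0.2,0,-0.05,0],[20,-0.2,0,-0.05,0],[20,-0.2,0,-0.05,0],[20,0,0,0,0],[20,0,0,0,0]]
  ]
}}

```text
time_s: 6.7
eef_pos: [0.5391, -0.1798, 0.1648]
tcp_rot: [[-0.0, -0.164, 0.986], [0.001, 0.986, 0.164], [-1.0, 0.001, -0.0]]
contact_force: [2.3, 5.4, -2.8]
width: 0.0306
```

```bash
python3 - <<'E'
from cell import state, optics
import cv2,numpy as np
p,dd=optics.grab_frame("side");a=cv2.resize(p[180:300,280:400,::-1],(600,600),interpolation=cv2.INTER_CUBIC)
cv2.imwrite("pics/s4.png",a)
s=state();print(s['eef_pos'],s['width'],s['contact_force'])
E
```

```text
[ 0.53911595 -0.179833    0.16477267] 0.030327076867618687 [ 1.41736279  4.86922721 -2.83926561]
```

View pics/s4.png

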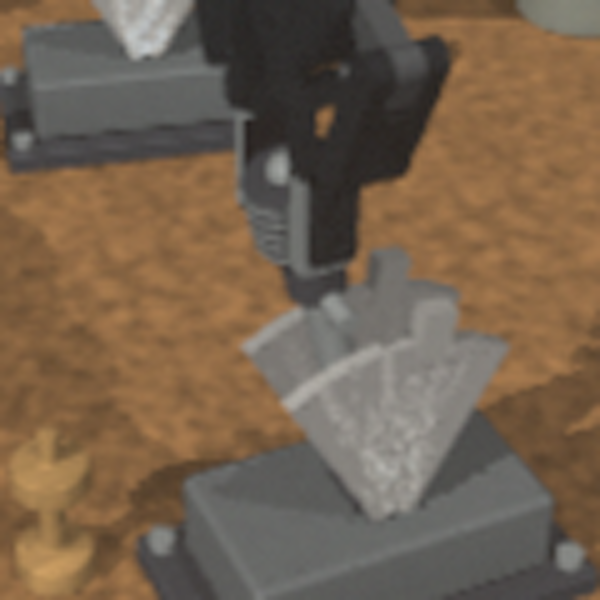

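The collar is lifted about 15 mm and the pin at (335,305) has risen clear of the cheek arc. Swinging along the arc, first to just before the tooth.

Emit:
{"op": "send_rows", "data": {
  "deltas": [
    [[20,-0.1,0,0.46,0],[20,-0.09,0,0.46,0],[20,-0.07,0,0.46,0],[20,-0.05,0,0.47,0],[20,-0.04,0,0.47,0],[20,-0.02,0,0.47,0],[20,0,0,0.47,0],[20,0,0,0.47,0],[20,0,0,0,0],[20,0,0,0,0]]
  ]
}}

```text
time_s: 7.75
eef_pos: [0.575, -0.1739, 0.1678]
tcp_rot: [[-0.003, -0.163, 0.987], [0.001, 0.987, 0.163], [-1.0, 0.002, -0.003]]
contact_force: [-2.8, 4.2, -2.4]
width: 0.0301
```

```bash
python3 - <<'E'
from cell import state, optics
import cv2,numpy as np
p,dd=optics.grab_frame("side");a=cv2.resize(p[180:300,280:400,::-1],(600,600),interpolation=cv2.INTER_CUBIC)
cv2.imwrite("pics/s5.png",a)
s=state();print(s['eef_pos'],s['width'],s['contact_force'])
E
```

```text
[ 0.57503433 -0.17389891  0.16794872] 0.030330439208868243 [-2.87965352  4.57727487 -3.67947631]
```

View pics/s5.png

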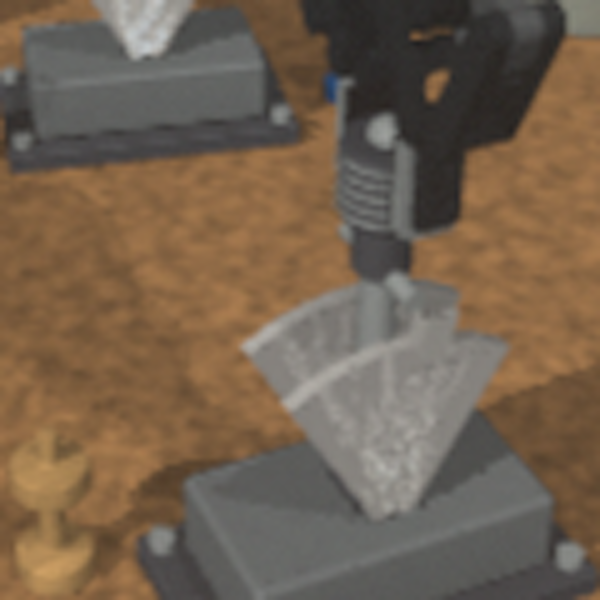

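The lever is now upright with the pin at (398,285), just before and above the tooth. Continuing over it.

Emit:
{"op": "send_rows", "data": {
  "deltas": [
    [[20,-0.03,0,0.46,0],[20,0.02,0,0.46,0],[20,0.06,0,0.46,0],[20,0.08,0,0.46,0],[20,0.1,0,0.46,0],[20,0.11,0,0.46,0],[20,0.13,0,0.45,0],[20,0.14,0,0.44,0],[20,0.14,0,0.4,0],[20,0.14,0,0.4,0]]
  ]
}}

```text
time_s: 8.8
eef_pos: [0.6187, -0.1668, 0.1593]
tcp_rot: [[-0.003, -0.164, 0.987], [0.001, 0.987, 0.164], [-1.0, 0.001, -0.003]]
contact_force: [-6.3, 3.2, -0.9]
width: 0.0302
```

Emit:
{"op": "send_rows", "data": {
  "deltas": [
    [[20,0.16,0,0.38,0],[20,0.16,0,0.38,0],[20,0.08,0,0.2,0],[20,0,0,0,0],[20,0,0,0,0],[20,0,0,0,0],[20,0,0,0,0],[20,0,0,0,0],[20,0,0,0,0],[20,0,0,0,0]]
  ]
}}

```text
time_s: 9.8
eef_pos: [0.6286, -0.1652, 0.1554]
tcp_rot: [[-0.002, -0.163, 0.987], [0.001, 0.987, 0.163], [-1.0, 0.001, -0.002]]
contact_force: [-2.8, 5.0, -3.8]
width: 0.0305
```

```bash
python3 - <<'E'
from cell import state, optics
import cv2,numpy as np
p,dd=optics.grab_frame("side");a=cv2.resize(p[180:300,280:400,::-1],(600,600),interpolation=cv2.INTER_CUBIC)
cv2.imwrite("pics/s6.png",a)
s=state();P=s['eef_pos'];print(P,s['width'],s['contact_force'],(P[0]-.5705)*.986+(P[1]+.1747)*.165)
E
```

```text
[ 0.62862966 -0.1651543   0.15538062] 0.030032591521097007 [-2.77496178  3.76862138 -2.18635158] 0.05889088658027603
```

View pics/s6.png

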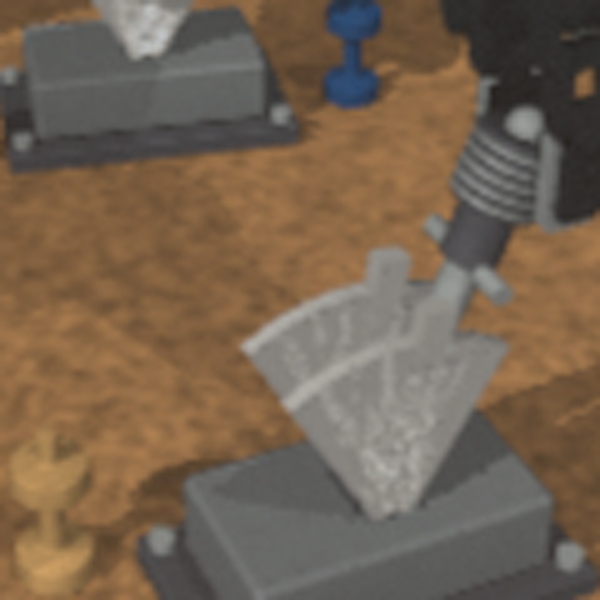

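The lever is over at about 0.45 rad, with the pin at (490,283) past the tooth. Lowering the collar along the rod, then releasing.

Emit:
{"op": "send_rows", "data": {
  "deltas": [
    [[20,0.25,0,-0.11,0],[20,0.25,0,-0.11,0],[20,0.25,0,-0.11,0],[20,0.25,0,-0.11,0],[20,0.2,0,-0.09,0],[20,0,0,0,0],[30,0,0,0,0],[50,0,0,0,0],[75,0,0,0,0],[100,0,0,0,0]]
  ]
}}

```text
time_s: 10.85
eef_pos: [0.6242, -0.1667, 0.1445]
tcp_rot: [[0.001, -0.163, 0.987], [-0.001, 0.987, 0.163], [-1.0, -0.001, 0.001]]
contact_force: [-0.2, -0.2, 0.8]
width: 0.0698
```

Emit:
{"op": "send_rows", "data": {
  "deltas": [
    [[100,0,0,0,0],[100,0,0,0,0],[100,0,0,0,0],[100,0,0,0,0],[100,0,0,0,0],[100,-0.5,0,0,0],[100,-1,0,0,0],[100,-1.5,0,0,0],[100,-1.5,0,0,0],[100,-1.5,0,0,0]]
  ]
}}

```text
time_s: 11.85
eef_pos: [0.624, -0.1664, 0.2057]
tcp_rot: [[0.001, -0.163, 0.987], [-0.0, 0.987, 0.163], [-1.0, -0.0, 0.001]]
contact_force: [-0.1, -0.5, 0.1]
width: 0.0853
```

```bash
python3 - <<'E'
from cell import state, optics
import cv2,numpy as np
p,dd=optics.grab_frame("side");a=cv2.resize(p[180:300,280:400,::-1],(600,600),interpolation=cv2.INTER_CUBIC)
cv2.imwrite("pics/s7.png",a)
s=state();P=s['eef_pos'];print(P,s['width'],s['contact_force'])
E
```

```text
[ 0.62456515 -0.1664617   0.20854245] 0.08557854115954927 [-0.87745679  0.13541576  1.89017774]
```

View pics/s7.png

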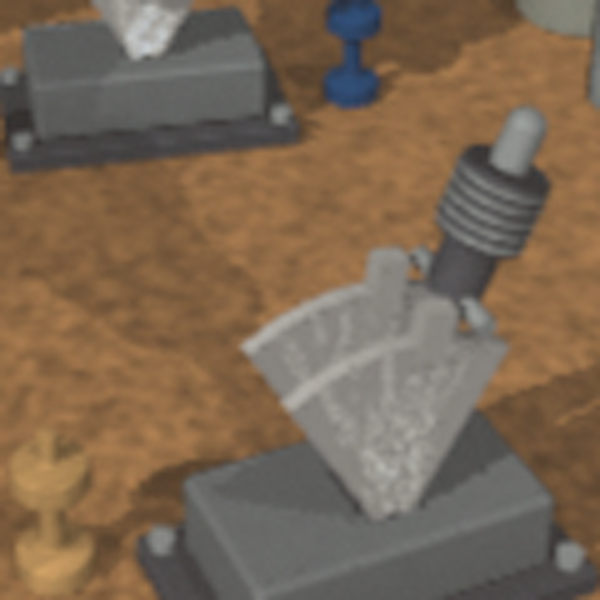

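The collar has dropped with its pin at (478,318), behind the tooth at (435,320). Checking the angle and lift numerically by projecting the model.

```bash
python3 - <<'E'
from h import *
c=C["side"]
def pr(X):
    u=c["K"]@(c["R"]@X+c["t"]);u=u[:2]/u[2];return np.round((u-[280,180])*5)
u=np.array([.986,.165,0]);p=np.array([.5705,-.1747,.05])
yy=np.array([-.165,.986,0])
for th in(.36,.40,.44,.46):
  f=lambda r:pr(p+r*(np.sin(th)*u+np.cos(th)*np.array([0,0,1])))
  print(th,"rodtop",f(.152),[("lift",L,"coltop",f(.130+L),"mid",f(.116+L),"bot",f(.102+L)) for L in(0,.004,.008)])
E
```

```text
0.36 rodtop [528. 107.] [('lift', 0, 'coltop', array([503., 165.]), 'mid', array([487., 201.]), 'bot', array([472., 236.])), ('lift', 0.004, 'coltop', array([507., 154.]), 'mid', array([491., 190.]), 'bot', array([476., 226.])), ('lift', 0.008, 'coltop', array([512., 144.]), 'mid', array([496., 180.]), 'bot', array([480., 216.]))]
0.4 rodtop [541. 109.] [('lift', 0, 'coltop', array([514., 166.]), 'mid', array([498., 202.]), 'bot', array([481., 237.])), ('lift', 0.004, 'coltop', array([519., 156.]), 'mid', array([502., 192.]), 'bot', array([486., 227.])), ('lift', 0.008, 'coltop', array([524., 146.]), 'mid', array([507., 182.]), 'bot', array([490., 217.]))]
0.44 rodtop [555. 112.] [('lift', 0, 'coltop', array([526., 168.]), 'mid', array([508., 204.]), 'bot', array([490., 238.])), ('lift', 0.004, 'coltop', array([531., 158.]), 'mid', array([513., 194.]), 'bot', array([495., 228.])), ('lift', 0.008, 'coltop', array([536., 148.]), 'mid', array([518., 184.]), 'bot', array([500., 218.]))]
0.46 rodtop [562. 114.] [('lift', 0, 'coltop', array([532., 170.]), 'mid', array([513., 205.]), 'bot', array([494., 239.])), ('lift', 0.004, 'coltop', array([537., 160.]), 'mid', array([518., 195.]), 'bot', array([500., 229.])), ('lift', 0.008, 'coltop', array([542., 149.]), 'mid', array([524., 185.]), 'bot', array([505., 219.]))]
```

```bash
python3 - <<'E'
from cell import trace,optics
import numpy as np
optics.grab_frame("side")
for l in("feed_lever","collar","dust_ball"):
    for n in("side",):
        print(l,[(round(r["conf"],2),r["rect"],[round(x.mean(),1) for x in np.nonzero(r["mask"])]) for r in trace(n,l)])
E
```

```text
feed_lever [(0.55, [362.5, 196.5, 25.0, 52.9], [np.float64(223.2), np.float64(376.3)])]
collar [(0.95, [361.8, 207.9, 32.7, 43.5], [np.float64(226.0), np.float64(375.2)])]
dust_ball [(0.51, [289.6, 142.1, 12.2, 23.9], [np.float64(151.1), np.float64(297.8)])]
```

The rod top at (525,115) fits about 0.35 rad rather than the planned 0.45, which leaves too little margin over 0.34. I will back off, measure again and nudge the lever to its stop with shut fingers.

Emit:
{"op": "send_rows", "data": {
  "deltas": [
    [[100,-1.5,0,0,0],[100,-1.5,0,0,0],[60,0,0,-2,0],[30,0,0,-2,0],[0,0,0,-2,0],[0,0,0,-2,0],[0,0,0,-2,0],[0,0,0,-2,0],[0,0,0,0,0],[0,0,0,0,0]]
  ]
}}

```text
time_s: 13.1
eef_pos: [0.5054, -0.186, 0.2337]
tcp_rot: [[-0.0, -0.163, 0.987], [0.0, 0.987, 0.163], [-1.0, 0.0, -0.0]]
contact_force: [0.3, -0.3, 0.1]
width: -0.0001
```

```bash
python3 - <<'E'
from cell import state, optics
import cv2,numpy as np
p,dd=optics.grab_frame("side");a=cv2.resize(p[180:300,280:400,::-1],(400,400),interpolation=cv2.INTER_CUBIC)
p,dd=optics.grab_frame("top");b=cv2.resize(p[130:250,340:460,::-1],(400,400),interpolation=cv2.INTER_CUBIC)
cv2.imwrite("pics/s8.png",np.hstack([a,b]))
s=state();P=s['eef_pos'];print(P,s['width'],s['contact_force'],(P[0]-.5705)*.986+(P[1]+.1747)*.165)
E
```

```text
[ 0.50595418 -0.18581668  0.23356601] 0.00037016036895089264 [-0.55673802 -0.14789769  0.10683658] -0.06547643536219988
```

View pics/s8.png

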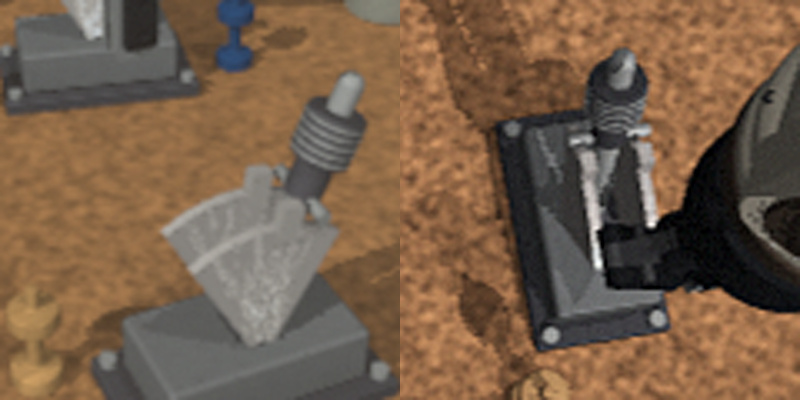

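Both views show the lever leaning far over, with the rod top at side (384,203) and top (407,146), and the collar seated low behind the tooth.

```bash
python3 - <<'E'
from h import *
X,e=tri((384.4,203.4),(406.6,145.6));print(X,e)
d=X-np.array([.5705,-.1747,.05]);x=d@[.986,.165,0];print(x,d[2],np.arctan2(x,d[2]),np.hypot(x,d[2]),d@[-.165,.986,0])
# collar middle
X,e=tri((280+325/3.333,180+140/3.333),(340+215/3.333,130+100/3.333));d=X-np.array([.5705,-.1747,.05]);x=d@[.986,.165,0];print(X,e,np.arctan2(x,d[2]),np.hypot(x,d[2]))
E
```

```text
[ 0.62467428 -0.16558693  0.18911881] [[1.7, -0.6], [-0.3, 1.2]]
0.05491949200363635 0.1391188115053527 0.3759868975026516 0.14956668852588578 4.6729033645429934e-05
[ 0.61084242 -0.16874494  0.15519157] [[-0.1, 0.0], [0.0, -0.0]] 0.3696717418314861 0.11281250374398907
```

Both estimates give about 0.37 rad, with the collar middle 113 mm from the pivot, so it is down. A gentle push on the collar's back will add margin.

Emit:
{"op": "send_rows", "data": {
  "deltas": [
    [[0,1.2,0,0,0],[0,1.4,0,0,0],[0,1.4,0,0,0],[0,1.4,0,0,0],[0,1.4,0,0,0],[0,1.3,0,0.5,0],[0,0,0,2,0],[0,0,0,2,0],[0,0,0,2,0],[0,0,0,0.5,0]]
  ]
}}

```text
time_s: 14.2
eef_pos: [0.5761, -0.174, 0.1518]
tcp_rot: [[-0.0, -0.164, 0.986], [0.0, 0.986, 0.164], [-1.0, 0.0, -0.0]]
contact_force: [-0.5, 0.7, -0.5]
width: 0.0
```

Emit:
{"op": "send_rows", "data": {
  "deltas": [
    [[0,0,0,0.2,0],[0,0,0,0.2,0],[0,0,0,0.2,0],[0,0,0,0.2,0],[0,0,0,0.2,0],[0,0,0,0,0],[0,0,0,0,0],[0,0,0,0,0],[0,0,0,0,0],[0,0,0,0,0]]
  ]
}}

```text
time_s: 15.2
eef_pos: [0.5844, -0.1729, 0.1531]
tcp_rot: [[0.0, -0.163, 0.987], [-0.0, 0.987, 0.163], [-1.0, -0.0, 0.0]]
contact_force: [-0.2, 0.3, -0.5]
width: 0.0
```

```bash
python3 - <<'E'
from cell import state, optics
import cv2,numpy as np
p,dd=optics.grab_frame("side");a=cv2.resize(p[180:300,280:400,::-1],(400,400),interpolation=cv2.INTER_CUBIC)
p,dd=optics.grab_frame("top");b=cv2.resize(p[130:250,340:460,::-1],(400,400),interpolation=cv2.INTER_CUBIC)
cv2.imwrite("pics/s9.png",np.hstack([a,b]))
s=state();P=s['eef_pos'];print(P,s['width'],s['contact_force'],(P[0]-.5705)*.986+(P[1]+.1747)*.165)
E
```

```text
[ 0.58442426 -0.17287639  0.15307948] 2.697344605208992e-05 [ 0.14107699 -0.33759653  0.76953911] 0.01403021760648306
```

View pics/s9.png

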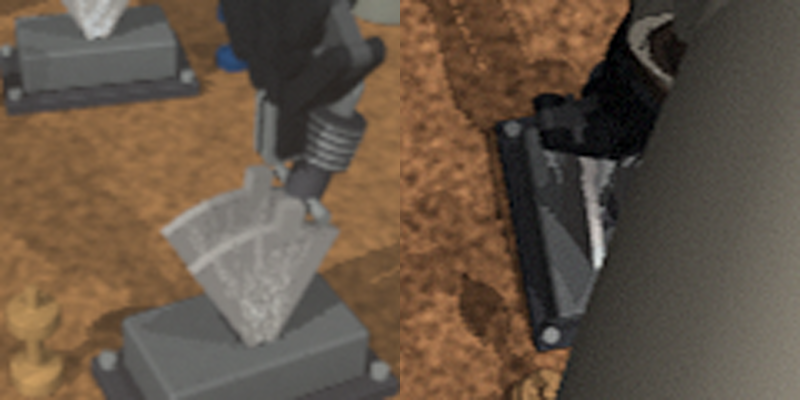

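The shut fingers are at (285,150) in the left crop, just behind the collar at (335,140), with no force yet. Creeping on.

Emit:
{"op": "send_rows", "data": {
  "deltas": [
    [[0,0,0,0.1,0],[0,0,0,0.1,0],[0,0,0,0.1,0],[0,0,0,0.1,0],[0,0,0,0.1,0],[0,0,0,0.1,0],[0,0,0,0.1,0],[0,0,0,0.1,0],[0,0,0,0,0],[0,0,0,0,0]]
  ]
}}

```text
time_s: 16.3
eef_pos: [0.5925, -0.1715, 0.1531]
tcp_rot: [[0.0, -0.164, 0.987], [0.0, 0.987, 0.164], [-1.0, 0.0, 0.0]]
contact_force: [-1.5, 0.2, 0.2]
width: 0.0
```

Emit:
{"op": "send_rows", "data": {
  "deltas": [
    [[0,0,0,0.1,0],[0,0,0,0.1,0],[0,0,0,0.1,0],[0,0,0,0.1,0],[0,0,0,0.1,0],[0,0,0,0.1,0],[0,0,0,0,0],[0,0,0,0,0],[0,0,0,0,0],[0,0,0,0,0]]
  ]
}}

```text
time_s: 17.3
eef_pos: [0.5957, -0.171, 0.153]
tcp_rot: [[-0.005, -0.163, 0.987], [-0.001, 0.987, 0.163], [-1.0, 0.0, -0.005]]
contact_force: [-16.4, -2.4, 4.2]
width: 0.0002
```

```bash
python3 - <<'E'
from cell import state, optics
import cv2,numpy as np
p,dd=optics.grab_frame("side");a=cv2.resize(p[180:300,280:400,::-1],(600,600),interpolation=cv2.INTER_CUBIC)
cv2.imwrite("pics/s10.png",a)
s=state();P=s['eef_pos'];print(P,s['width'],s['contact_force'],(P[0]-.5705)*.986+(P[1]+.1747)*.165)
E
```

```text
[ 0.59567243 -0.17103031  0.15299669] 0.00015179128641899627 [-16.23671563  -2.19166912   4.56682451] 0.025425512247692367
```

View pics/s10.png

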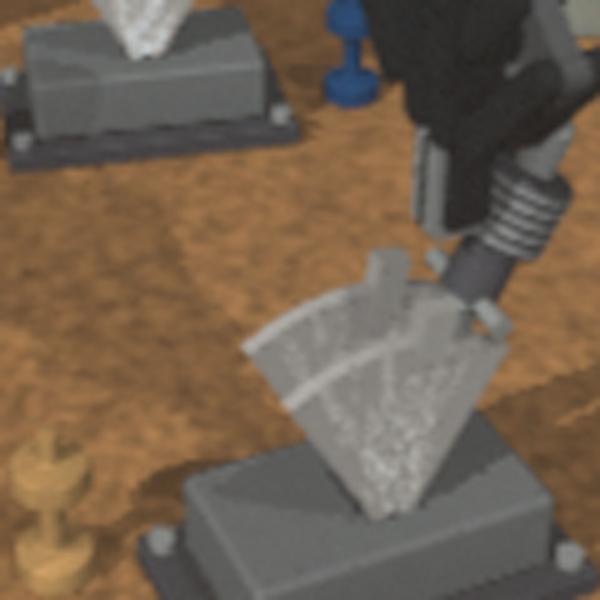

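The force rose to 16 N and the motion stopped, so the lever is at its stop; the collar has moved to about (530,215). Backing off.

Emit:
{"op": "send_rows", "data": {
  "deltas": [
    [[0,0,0,-0.3,0],[0,0,0,-0.5,0],[0,0,0,-1,0],[0,0,0,-2,0],[0,0,0,-2,0],[0,0,0,-2,0],[0,-2,0,-1,0],[0,-2,0,-1,0],[0,-2,0,-1,0],[0,-2,0,-1,0]]
  ]
}}

```text
time_s: 18.35
eef_pos: [0.4812, -0.1899, 0.2341]
tcp_rot: [[0.001, -0.164, 0.987], [-0.0, 0.987, 0.164], [-1.0, -0.0, 0.001]]
contact_force: [0.1, -0.4, 0.3]
width: 0.0002
```

```bash
python3 - <<'E'
from cell import state, optics,trace
import cv2,numpy as np
p,dd=optics.grab_frame("side");a=cv2.resize(p[180:300,280:400,::-1],(400,400),interpolation=cv2.INTER_CUBIC)
p,dd=optics.grab_frame("top");b=cv2.resize(p[130:250,340:460,::-1],(400,400),interpolation=cv2.INTER_CUBIC)
cv2.imwrite("pics/s11.png",np.hstack([a,b]))
print([(r["conf"],r["rect"]) for r in trace("top","dust_ball")])
s=state();P=s['eef_pos'];print(P,s['time_s'],s['contact_force'])
E
```

```text
[(0.61, [202.3, 186.5, 22.0, 20.5])]
[ 0.48203329 -0.19015675  0.23442396] 18.5 [ 0.76950401  0.04543212 -0.98036566]
```

View pics/s11.png

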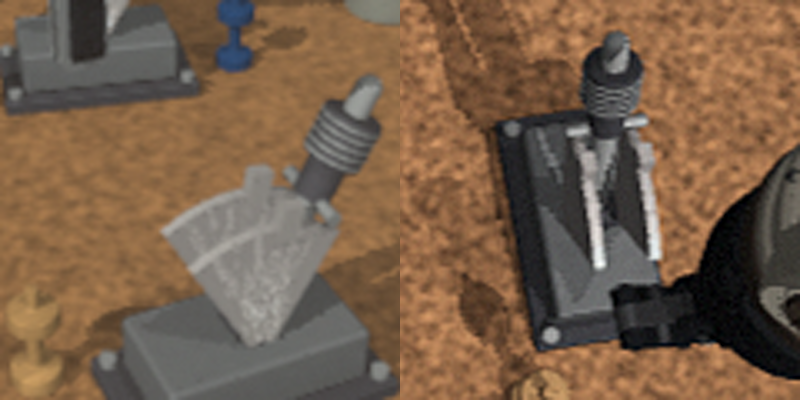

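```bash
python3 - <<'E'
from h import *
for s,t in(((368,82),(616,37)),((342,137),(612,87)),((350,118),(613,66))):
    X,e=tri((280+s[0]/3.333,180+s[1]/3.333),(340+(t[0]-400)/3.333,130+t[1]/3.333));d=X-np.array([.5705,-.1747,.05]);x=d@[.986,.165,0];print(e,np.arctan2(x,d[2]),np.hypot(x,d[2]))
E
```

```text
[[1.0, -0.3], [-0.2, 0.7]] 0.45708485054970455 0.14904566489150697
[[-0.7, 0.2], [0.1, -0.5]] 0.44061503761092397 0.1154751166509361
[[0.7, -0.2], [-0.1, 0.5]] 0.45524039688432066 0.12773354557014416
```

The lever is at about 0.45 rad. The collar middle is 115 mm from the pivot (116 when fully down), the dust ball has not moved, and the arm is clear. Handing in.

```bash
python3 -c "
from cell import order
print(order.finish_job())"
```

```text
the job is handed in; nothing more can be done
None
```

The feed lever is in reverse at its end stop with the collar down behind the tooth, and I handed the job in; the hand-in gives no verdict.

**What I did:** I pinched the collar, lifted it about 15 mm with the lever still leaning towards the robot (about -0.24 rad), swung it over the tooth, lowered it and let go.

**What disagreed:** My planned arc should have ended near 0.45 rad, but the two camera views showed only about 0.37 rad after release. The collar had probably slid or turned between the pads. I then pushed the collar from behind with shut fingers until it stopped, with the contact force at about 16 N.

**Last checks:**
- **Lever:** the angle measured from both views is 0.44–0.46 rad.
- **Collar:** its middle is about 115 mm from the pivot, against 116 mm when fully down.
- **Dust-gate lever:** its ball shows no clear movement in the top picture, within about 2 pixels.
- **Arm:** clear of the stand, with contact force around 1 N.
- **Time:** 18.5 s of the 32 s allowed.

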